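# Press the candy smile into the giant cookie

## Robot

A 6-joint arm with a two-finger parallel gripper is mounted at the origin on the work surface. World frame = base frame: x ahead of the robot, y to its left, z up, the work surface at z = 0. Lengths are in m, angles in rad, forces in N, time in s.
With the tool pointing down it reaches from about 0.325 to 0.775 m from the base axis. Payload 9.3 kg.
Tool frame: the origin (TCP) lies on the centre line of the jaws, within the pads' length; the fingertips stand 22 mm ahead of it and the grasp point (between the pads) lies 3 mm ahead of it; x points along the fingers, z is the direction in which the jaws open and shut, and the axes are right-handed (so a half turn about x gives the same grasp; the last joint's range is limited). The gripper opens to 85 mm and grips with 20 to 120 N. Pads are 22 mm wide; open, the fingers measure 114 mm over their backs; the gripper's body (76 mm by 85 mm) begins 54 mm behind the grasp point. The pads swing forward as they close: fully open they stand 13 mm farther back than shut.
Start: joints at [1.078, 0.259, 0.021, 1.334, 0, 1.418], TCP at [0.183, 0.519, 0.253] pointing down, gripper open.
Joint ranges: [-3.04, 3.04], [-0.91, 1.82], [-1.04, 1.36], [-1.92, 1.95], [-1.52, 1.45], [-3.14, 3.14]. Speed limits (rad/s): [2.22, 2.22, 2.79, 3.14, 3.14, 3.14].

## Interface

Orientations are given as a rotation vector (axis times angle).
In Python, from bench import sensors, viewer, robot, nets gives the robot as it stands.
- The arm moves only by the tool send_rows, never from a script. Its argument "plan" is a list that holds one entry, the list of rows, each a list of 5 numbers: the opening in per cent of the stroke, from 0 (shut) to 100 (fully open), then the shift along the tool's x, y, z in units of 50 mm (1.0 is 50 mm), then the turn about the tool's x in units of 8 degrees (1.0 is 8 degrees). In form: [[[fingers, tx, ty, tz, twist], ...]]. A call has 1 to 5 rows; each row is the pose to reach, as a shift and turn from the pose measured when the call began, along the tool's axes at that moment; what a row does not reach only later rows make up. A row lasts 1/10 s, in which the tool goes at most 50 mm and 8.59 degrees, less where a joint would pass 70% of its speed; a pose out of reach is approached as far as the arm can. A call with a gripper value outside its range is refused whole. The fingers move at their own pace and stop on an object; "newtons" is the grip in N (left out, the last holds). Time passes only in rows, so rows that repeat a pose let the fingers close. It gives the time, the measured TCP pose, the force and the opening at its end, in the units of the state.
- sensors.state(): the state, without advancing time (a new reading comes with each control period).
- viewer.capture(name): name is "scene" or "top" or "wrist"; returns a dict with "img" (480x640x3 uint8, blue, green, red), "range_z" (480x640 float32, m along the optical axis (not along the pixel's ray), 0 where there is no reading), "fovy" (degrees; the focal length in pixels is half the picture's height over the tangent of half this angle, whatever the lens; pixels are square), "cx", "cy" (the principal point, pixels), "extrinsics" (4x4, takes a point from world to camera coordinates). Camera axes: x right, y down, z forward; pixel columns grow to the right and rows downward; lengths in m; the calibration is good to about 2 mm. A picture is of the moment at which its call begins.
- robot.sign_off(): hands the job in, once; it reports no verdict.
Trained networks look in the newest picture that a camera, given by its name, has taken for a name from the list of things; names that differ only in an ending like _2 or _b are one class to them, and where a whole thing is asked for, a point or a joint stands for the part that bears it (a point fixed in the world has none). Each returns a list of dicts, best first, with "confidence" (0 to 1); they miss things now and then, are a little off and sometimes report something else, mostly with a low value. They report only what shows in the picture. A call takes as long as a camera call. They do not tell look-alikes from the thing itself.
- nets.spot_in(camera, label): "bbox" ([left, top, width, height] in pixels, round what is visible of it).
- nets.silhouettes(camera, label): "pixels" (480x640 bool, what is visible of it) and "bbox" ([left, top, width, height] in pixels, round what is visible of it).
- nets.tip_of(camera, label): "position" ([column, row] in pixels: a listed point, or the origin of a listed thing).
The state is a dict: "time_s": time; "joint_pos": joint angles; "joint_vel": joint speeds; "effort": joint torques, N m; "ee_pos": TCP position; "ee_rot": TCP orientation; "ft_force": force on the tool from outside, world axes, zero at the start; "ft_torque": the same for the moment, N m; "finger_gap": finger opening in m.
Only numpy, scipy, OpenCV 4.12 (cv2) and the standard library are available. Lean on these libraries where they do the work, as an engineer would, in place of code of your own. Each camera call takes 0.05 s, during which the arm holds its last target. There are 200 camera calls.

## Task

Finish the giant cookie's smile: with your fingertips, press the five candies along the icing curve fully home into the cookie, one after another, starting with the green one at the end and following the curve to the red one at the other end. From the first candy to the last keep your fingertips over the cookie and within about 5 cm of its top. Press gently, do not shift, tip or lift the cookie, and leave the other things on the pan where they are.

Things in the scene. Friction and masses are not known exactly. Their poses are not given: they have to be found in the camera images.
- cookie: giant round cookie, 240 mm across, 22 mm thick, 0.4 to 0.85 kg, lying loose and flat on the pan. Origin at the centre of its underside, z up; its top is flat at z = 22 mm. A smile of white icing dashes, each ending beside a candy, on an arc of radius 75 mm about its centre, bulges towards its +x axis; two icing eyes lie on the -x side. Any yaw is possible.
- pan: aluminium sheet pan lined with brown parchment, fixed, 330 x 460 mm, rim 25 mm high, inner floor 5 mm above the table. Origin at the centre of its underside.
- candy0_top (a point): centre of the top of the GREEN candy at one end of the smile, the first to press; a round button 18 mm across. On the smile, 75 mm from the cookie's axis, at -56 degrees from the cookie's +x; neighbours 36 mm apart. Its top stands 8 mm above the cookie when its joint reads 0, 1 mm when fully home. The point moves down with it.
- candy0 (a joint): how far candy number 1 is pressed into the cookie, m: 0 standing proud, 0.007 fully home (a hard stop). It starts between 0 and 0.002, takes about 3 N straight down to move, has no spring and stays where it is left.
- candy1_top (a point): centre of the top of the red candy, number 2 of the row counted from the green one; a round button 18 mm across. On the smile, 75 mm from the cookie's axis, at -28 degrees from the cookie's +x; neighbours 36 mm apart. Its top stands 8 mm above the cookie when its joint reads 0, 1 mm when fully home. The point moves down with it.
- candy1 (a joint): how far candy number 2 is pressed into the cookie, m: 0 standing proud, 0.007 fully home (a hard stop). It starts between 0 and 0.002, takes about 3 N straight down to move, has no spring and stays where it is left.
- candy2_top (a point): centre of the top of the red candy, number 3 of the row counted from the green one; a round button 18 mm across. On the smile, 75 mm from the cookie's axis, at 0 degrees from the cookie's +x; neighbours 36 mm apart. Its top stands 8 mm above the cookie when its joint reads 0, 1 mm when fully home. The point moves down with it.
- candy2 (a joint): how far candy number 3 is pressed into the cookie, m: 0 standing proud, 0.007 fully home (a hard stop). It starts between 0 and 0.002, takes about 3 N straight down to move, has no spring and stays where it is left.
- candy3_top (a point): centre of the top of the red candy, number 4 of the row counted from the green one; a round button 18 mm across. On the smile, 75 mm from the cookie's axis, at 28 degrees from the cookie's +x; neighbours 36 mm apart. Its top stands 8 mm above the cookie when its joint reads 0, 1 mm when fully home. The point moves down with it.
- candy3 (a joint): how far candy number 4 is pressed into the cookie, m: 0 standing proud, 0.007 fully home (a hard stop). It starts between 0 and 0.002, takes about 3 N straight down to move, has no spring and stays where it is left.
- candy4_top (a point): centre of the top of the red candy, number 5 of the row counted from the green one, at the other end of the smile; a round button 18 mm across. On the smile, 75 mm from the cookie's axis, at 56 degrees from the cookie's +x; neighbours 36 mm apart. Its top stands 8 mm above the cookie when its joint reads 0, 1 mm when fully home. The point moves down with it.
- candy4 (a joint): how far candy number 5 is pressed into the cookie, m: 0 standing proud, 0.007 fully home (a hard stop). It starts between 0 and 0.002, takes about 3 N straight down to move, has no spring and stays where it is left.
- small_cookie0: small iced cookie, disc 76 mm across, 15 mm thick, on the pan; origin at the centre of its underside. Leave alone.
- small_cookie1: second small iced cookie, the same size, on the pan; origin at the centre of its underside. Leave alone.
- nozzle: steel piping nozzle, cone 45 mm high, 30 mm across its foot, standing on the pan; origin at the centre of its foot. Leave alone.
- cutter: steel ring cookie cutter, 48 mm across, 25 mm high, open at both ends, standing on the pan; origin at the centre of its underside. Leave alone.
- tin: small closed yellow sprinkle tin, 40 mm across, 35 mm high, standing on the pan; origin at the centre of its foot. Leave alone.
Not all that is in view belongs to the job. What is meant by the cookie is not turquoise, and is the larger of those in its own colour.

How it is judged:
On the way, in this order (a step that is already met when the one before it is completed fails the run):
1. the green candy is pressed home (at least 5.5 mm of its 7 mm) (value of joint candy0 above 0.0055 m), for 0.1 s.
2. the second candy is pressed home (at least 5.5 mm of its 7 mm) (value of joint candy1 above 0.0055 m), for 0.1 s.
3. the third candy is pressed home (at least 5.5 mm of its 7 mm) (value of joint candy2 above 0.0055 m), for 0.1 s.
4. the fourth candy is pressed home (at least 5.5 mm of its 7 mm) (value of joint candy3 above 0.0055 m), for 0.1 s.
5. the last candy is pressed home (at least 5.5 mm of its 7 mm) (value of joint candy4 above 0.0055 m), for 0.1 s.
At the end, for the whole second after the job is handed in: All five candies are pressed at least 5.5 mm of their 7 mm into the cookie, the cookie lies flat and still within 20 mm of where it began, and every other thing on the pan is within 20 mm of where it was (value of joint each of candy0, candy1, candy2, candy3, candy4 above 0.0055 m and distance of each of cookie, small_cookie0, small_cookie1, nozzle, cutter, tin from where it was at the start of the episode below 0.02 m and angle between cookie's own z axis and vertical below 0.05 rad and linear speed of cookie below 0.01 m/s); the robot touches nothing.
It fails at once if the cookie is shifted by more than 20 mm or lifted more than 8 mm off the pan (distance of cookie from where it was at the start of the episode above 0.02 m or z of cookie in the frame of pan above 0.013 m).
It fails at once if the cookie is tipped by more than 0.1 rad (angle between cookie's own z axis and vertical above 0.1 rad).
It fails at once if the cookie is pressed with more than 35 N (contact force between the fingers and cookie above 35 N).
It fails at once if between the first candy and the last the fingertips rise more than about 70 mm over the cookie or leave its outline (value of joint candy0 above 0.0055 m and value of joint candy4 below 0.0055 m and (z of the grasp point in the frame of cookie above 0.111 m or horizontal distance between the grasp point and cookie above 0.14 m)).
It fails at once if another thing on the pan is moved by more than 20 mm (distance of any of small_cookie0, small_cookie1, nozzle, cutter, tin from where it was at the start of the episode above 0.02 m).
It also fails if it takes over 53 s, if anything falls off the work surface, if the arm or the gripper's body presses on something with over 40 N, if the wrist force passes 120 N, or if a joint passes its speed limit or range.

## Working session

There is one attempt and no reset: what is moved stays moved. The work goes in short steps, Python scripts to look and compute and a tool call to move; the robot and the scene stay as the last step left them, time stands still between calls to the robot, and variables do not carry over. Pictures are saved under pics/ and viewed, about 8 in all and at most 12, crops included, and the job is handed in when it is done.

Besides the shell and the picture viewer there is one more tool, called after "Emit:" by a JSON object that holds its "name" and its "arguments", one argument or row to a line. send_rows: Moves the arm, as the interface text tells. Its arguments: {"type":"object","properties":{"plan":{"type":"array"},"newtons":{"type":"number"}},"required":["plan"]}

```bash
mkdir -p pics; cat > h.py <<'E'
from bench import sensors, viewer, robot, nets
import numpy as np, cv2
from scipy.spatial.transform import Rotation as R
def world(c,u,v,z=None):
    f=240/np.tan(np.radians(c["fovy"])/2); T=np.linalg.inv(c["extrinsics"])
    d=T[:3,:3]@np.array([(u-c["cx"])/f,(v-c["cy"])/f,1.]); o=T[:3,3]
    s=c["range_z"][int(round(v)),int(round(u))] if z is None else (z-o[2])/d[2]
    return o+s*d
E
python3 - <<'E'
from h import *
s=sensors.state(); print(s)
for n in("top","scene"):
    c=viewer.capture(n); cv2.imwrite(f"pics/{n}0.png",c["img"])
    for l in ["cookie","pan"]+[f"candy{i}_top" for i in range(5)]+["tin","nozzle","cutter"]:
        for r in nets.tip_of(n,l)[:3]:
            u,v=r["position"]; 
            try:w=world(c,u,v).round(3)
            except Exception:w=None
            print(n,l,np.round([u,v]),round(r["confidence"],2),w)
E
```

```text
{'time_s': 0.0, 'joint_pos': array([1.07843032e+00, 2.59180382e-01, 2.07837544e-02, 1.33369889e+00,
       2.68901048e-05, 1.41817298e+00]), 'joint_vel': array([ 7.24516460e-04,  1.52194975e-04,  8.91169173e-05,  2.99482362e-05,
       -1.26427533e-03, -3.52439530e-04]), 'effort': array([ 5.86299284e-04, -5.55646384e+01,  3.44531357e+01,  1.37499228e-02,
       -2.41075677e-04,  1.62656352e-06]), 'ee_pos': array([0.18317839, 0.51834337, 0.25268122]), 'ee_rot': array([-0.95601299,  1.35219257,  0.95509268]), 'ft_force': array([ 0.67160912,  0.52537083, -0.24970321]), 'ft_torque': array([ 0.0324025 , -0.00316392, -0.0189332 ]), 'finger_gap': 0.08548901607516964}
top cookie [302. 212.] 0.9 [0.563 0.036 0.023]
top cookie [461. 369.] 0.87 [ 0.26  -0.263  0.022]
top cookie [462. 221.] 0.66 [ 0.543 -0.279  0.018]
top candy0_top [468. 412.] 0.49 [ 0.181 -0.271  0.027]
top candy0_top [338. 226.] 0.38 [ 0.534 -0.034  0.035]
top candy1_top [341. 210.] 0.65 [ 0.566 -0.041  0.032]
top candy1_top [450. 244.] 0.49 [ 0.497 -0.252  0.022]
top candy1_top [487. 406.] 0.4 [ 0.192 -0.307  0.03 ]
top cand
[... 1120 characters left out ...]
 candy1_top [235. 180.] 0.4 [ 0.499 -0.252  0.023]
scene candy2_top [274. 270.] 0.56 [ 0.596 -0.029  0.033]
scene candy2_top [300.  93.] 0.45 [ 0.217 -0.339  0.029]
scene candy2_top [232. 169.] 0.4 [ 0.479 -0.285  0.016]
scene candy3_top [288.  96.] 0.6 [ 0.238 -0.358  0.024]
scene candy3_top [220. 164.] 0.37 [ 0.487 -0.313  0.018]
scene candy4_top [286. 304.] 0.65 [0.629 0.036 0.032]
scene candy4_top [277. 107.] 0.63 [ 0.289 -0.342  0.03 ]
scene candy4_top [210. 165.] 0.44 [ 0.506 -0.324  0.021]
scene tin [224. 273.] 0.7 [ 0.664 -0.087  0.04 ]
scene tin [405. 374.] 0.35 [0.581 0.261 0.018]
scene nozzle [366. 421.] 0.79 [0.686 0.265 0.036]
scene cutter [335. 202.] 0.92 [ 0.389 -0.07   0.003]
```

```bash
python3 - <<'E'
import cv2
i=cv2.imread("pics/top0.png"); cv2.imwrite("pics/t1.png",cv2.resize(i[110:430,140:540],None,fx=2,fy=2,interpolation=3)[:600])
E
```

```text
(no output)
```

View pics/top0.png

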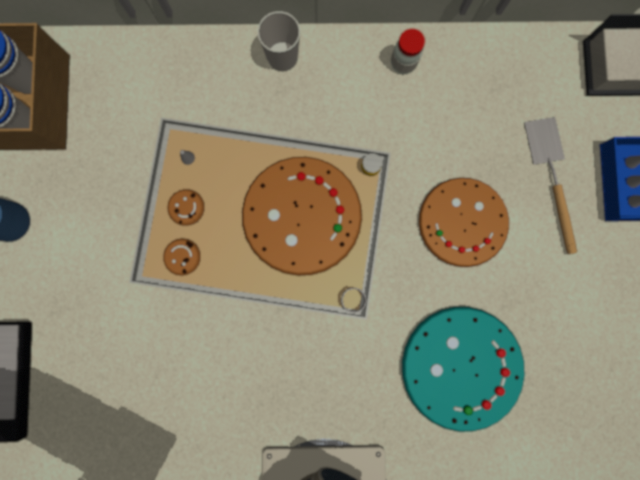

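View pics/t1.png

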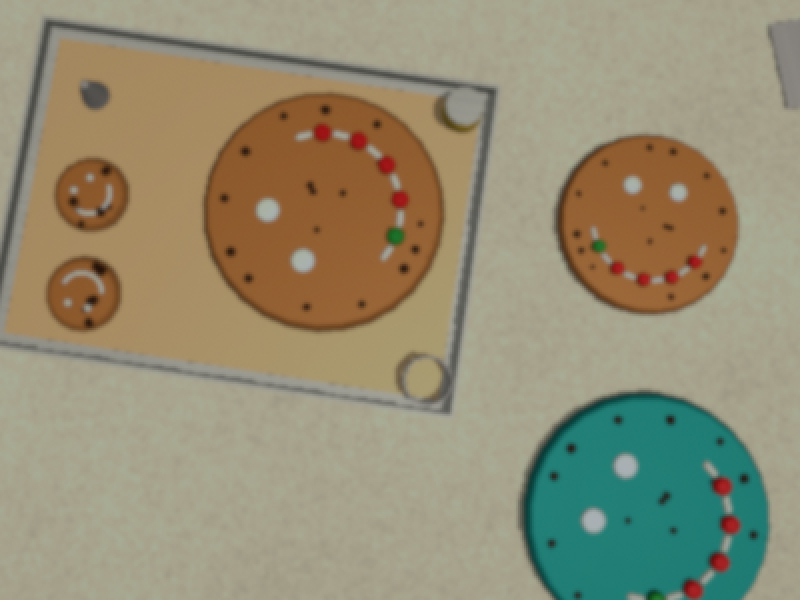

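The cookie candidates in the top image are brown on the pan (302,212), brown on the table (464,221) and turquoise (464,369). The target is the one at (302,212): it isn't turquoise and it is the larger of the two brown ones. The enlarged crop confirms green at (338,228), then reds at (340,210), (333,192), (319,181) and (301,176).

```bash
cat >> h.py <<'E'
from scipy.optimize import least_squares
ANG=np.radians([-56,-28,0,28,56])
def candies(n, zt=0.034):
    """colour blobs within the cookie region -> world xy (green list, red list)"""
    c=viewer.capture(n); h=cv2.cvtColor(c["img"],cv2.COLOR_BGR2HSV); out=[]
    for m in (cv2.inRange(h,(45,110,40),(75,255,255)), cv2.inRange(h,(0,190,60),(4,255,255))|cv2.inRange(h,(172,190,60),(180,255,255))):
        k,l,st,ce=cv2.connectedComponentsWithStats(m)
        out.append([(*world(c,*ce[i],zt)[:2],int(st[i,4]),*ce[i].round(0)) for i in range(1,k) if st[i,4]>12])
    return c,out
def fit(g,reds):
    P=np.vstack([g,reds]); c0=np.array([.563,.038])
    reds=sorted(reds,key=lambda p:(np.arctan2(p[1]-c0[1],p[0]-c0[0])))
    P=np.vstack([g,reds])
    f=lambda q:(q[:2]+.075*np.c_[np.cos(ANG+q[2]),np.sin(ANG+q[2])]-P).ravel()
    r=least_squares(f,[*c0,-.5]); return r.x, f(r.x).reshape(-1,2), P
def go(p,yawdeg=0):
    s=sensors.state(); M=R.from_rotvec(s["ee_rot"]).as_matrix()
    return (M.T@(np.array(p)-s["ee_pos"])/.05).round(2)
E
python3 - <<'E'
from h import *
M=R.from_rotvec(sensors.state()["ee_rot"]).as_matrix(); print(M.round(3))
for n in("top","scene"):
    c,(g,r)=candies(n)
    near=lambda L:[p for p in L if np.hypot(p[0]-.563,p[1]-.038)<.1]
    g,r=near(g),near(r); print(n,np.round(g,3).tolist(),np.round(r,3).tolist())
    if len(g)==1 and len(r)==4:
        q,e,P=fit(np.array(g)[:,:2],[x[:2] for x in r]); print(q,np.degrees(q[2]),(e*1e3).round(1).tolist())
print(go([.53,-.035,.17]))
E
```

```text
[[-0.    -0.943  0.333]
 [-0.     0.333  0.943]
 [-1.    -0.    -0.   ]]
top [[0.531, -0.032, 45.0, 337.0, 228.0]] [[0.633, 0.037, 40.0, 301.0, 176.0], [0.625, 0.002, 41.0, 319.0, 180.0], [0.6, -0.025, 42.0, 333.0, 192.0], [0.567, -0.038, 41.0, 340.0, 209.0]]
[ 0.55866979  0.03671869 -0.97492341] -55.85899694769299 [[-0.4, -0.5], [-0.5, 0.1], [0.3, 0.0], [0.2, -0.1], [0.4, 0.4]]
scene [[0.531, -0.032, 58.0, 298.0, 247.0]] [[0.568, -0.037, 58.0, 282.0, 257.0], [0.601, -0.024, 65.0, 274.0, 273.0], [0.625, 0.002, 62.0, 274.0, 290.0], [0.634, 0.038, 66.0, 285.0, 306.0]]
[ 0.55924003  0.03764913 -0.97154202] -55.66525723782849 [[0.2, 0.2], [-0.5, -0.2], [0.1, -0.4], [0.4, 0.4], [-0.2, 0.0]]
[  1.67 -10.23  -8.13]
```

Emit:
{"name": "send_rows", "arguments": {
  "plan": [
    [[0,0,-0.7,-0.55,0],[0,0,-1.4,-1.1,0],[0,0,-2.1,-1.7,0],[0,0,-2.8,-2.25,0],[0,0,-3.5,-2.8,0]]
  ],
  "newtons": 20
}}

```text
time_s: 1.7
ee_pos: [0.3021, 0.3267, 0.2534]
ee_rot: [-0.956, 1.35, 0.956]
ft_force: [0.4, 0.3, 0.1]
finger_gap: 0.0121
```

Emit:
{"name": "send_rows", "arguments": {
  "plan": [
    [[0,0,-0.7,-0.55,0],[0,0,-1.4,-1.1,0],[0,0,-2.1,-1.7,0],[0,0,-2.8,-2.25,0],[0,0,-3.5,-2.8,0]]
  ]
}}

```text
time_s: 2.2
ee_pos: [0.4212, 0.1347, 0.2537]
ee_rot: [-0.956, 1.35, 0.955]
ft_force: [-0.1, 0.8, 0.8]
finger_gap: -0.0
```

```bash
python3 - <<'E'
from h import *
s=sensors.state();print(s["time_s"],s["ee_pos"],s["finger_gap"],s["ft_force"],s["joint_pos"].round(2),go([.5312,-.0327,.13]))
E
```

```text
2.2 [0.42117169 0.1346667  0.25373999] -3.225560547177954e-05 [-0.09855603  0.83965424  0.76670533] [ 0.12  0.07 -0.21  1.29  0.    0.46] [ 2.48 -3.19 -2.43]
```

Emit:
{"name": "send_rows", "arguments": {
  "plan": [
    [[0,0,-0.7,-0.55,0],[0,0,-1.4,-1.1,0],[0,0.5,-2.2,-1.7,0],[0,1,-2.8,-2.1,0],[0,1.5,-3.19,-2.43,0]]
  ]
}}

```text
time_s: 2.7
ee_pos: [0.5327, -0.0356, 0.1776]
ee_rot: [-0.955, 1.35, 0.953]
ft_force: [0.6, 0.3, 0.7]
finger_gap: -0.0005
```

Emit:
{"name": "send_rows", "arguments": {
  "plan": [
    [[0,0.5,0,0,0],[0,1.0,0,0,0],[0,1.5,0,0,0],[0,1.5,0,0,0],[0,1.5,0,0,0]]
  ]
}}

```text
time_s: 3.2
ee_pos: [0.5329, -0.0355, 0.103]
ee_rot: [-0.955, 1.35, 0.953]
ft_force: [0.7, 0.2, 0.2]
finger_gap: -0.0003
```

```bash
python3 - <<'E'
from h import *
s=sensors.state();print(s["time_s"],s["ee_pos"],s["finger_gap"],s["ft_force"],go([.5312,-.0327,.065]))
c=viewer.capture("scene");cv2.imwrite("pics/s2.png",cv2.resize(c["img"][150:380,180:460],None,fx=2.5,fy=2.5))
E
```

```text
3.2 [ 0.53293217 -0.03554253  0.10303648] -0.00027275499859814243 [0.70504771 0.16673214 0.21035144] [0.76 0.05 0.04]
```

View pics/s2.png

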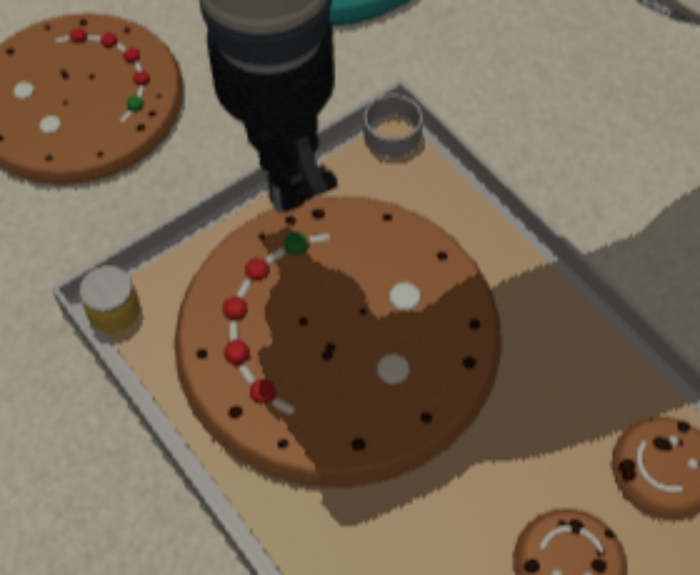

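The fingers hang above the green candy, which is at crop (295,243). I'll go down to just above it and then probe slowly.

Emit:
{"name": "send_rows", "arguments": {
  "plan": [
    [[0,0.3,0.05,0.04,0],[0,0.6,0.05,0.04,0],[0,0.82,0.05,0.04,0],[0,0.82,0.05,0.04,0]]
  ]
}}

```text
time_s: 3.65
ee_pos: [0.5318, -0.0328, 0.0626]
ee_rot: [-0.956, 1.349, 0.953]
ft_force: [0.7, 0.2, -0.3]
finger_gap: 0.0001
```

Emit:
{"name": "send_rows", "arguments": {
  "plan": [
    [[0,0.03,0,0,0],[0,0.06,0,0,0],[0,0.09,0,0,0],[0,0.12,0,0,0],[0,0.12,0,0,0]]
  ]
}}

```text
time_s: 4.15
ee_pos: [0.5317, -0.0328, 0.0565]
ee_rot: [-0.955, 1.349, 0.953]
ft_force: [-0.3, -0.3, 0.8]
finger_gap: -0.0001
```

Emit:
{"name": "send_rows", "arguments": {
  "plan": [
    [[0,0.02,0,0,0],[0,0.04,0,0,0],[0,0.04,0,0,0]]
  ]
}}

```text
time_s: 4.45
ee_pos: [0.5318, -0.0328, 0.0545]
ee_rot: [-0.956, 1.349, 0.953]
ft_force: [0.1, 0.9, 0.0]
finger_gap: 0.0001
```

Emit:
{"name": "send_rows", "arguments": {
  "plan": [
    [[0,0.02,0,0,0],[0,0.04,0,0,0],[0,0.04,0,0,0]]
  ]
}}

```text
time_s: 4.75
ee_pos: [0.5318, -0.0328, 0.0525]
ee_rot: [-0.956, 1.349, 0.953]
ft_force: [-1.5, 0.4, 0.9]
finger_gap: -0.0002
```

Emit:
{"name": "send_rows", "arguments": {
  "plan": [
    [[0,0.02,0,0,0],[0,0.04,0,0,0],[0,0.04,0,0,0]]
  ]
}}

```text
time_s: 5.05
ee_pos: [0.5318, -0.0328, 0.0503]
ee_rot: [-0.956, 1.349, 0.953]
ft_force: [-0.3, 0.5, -0.3]
finger_gap: 0.0002
```

```bash
python3 - <<'E'
from h import *
a=viewer.capture("scene")["img"][205:335,235:375]
c=viewer.capture("wrist");b=c["img"]; print(sensors.state()["ft_force"],sensors.state()["ft_torque"])
cv2.imwrite("pics/s3.png",np.hstack([cv2.resize(a,(430,400),interpolation=2),cv2.resize(b,(370,278)) if 0 else cv2.resize(b[:,60:500],(367,400))]))
E
```

```text
[ 0.58352153 -0.86496672 -0.7499069 ] [-0.04153535 -0.02976862 -0.00313274]
```

View pics/s3.png

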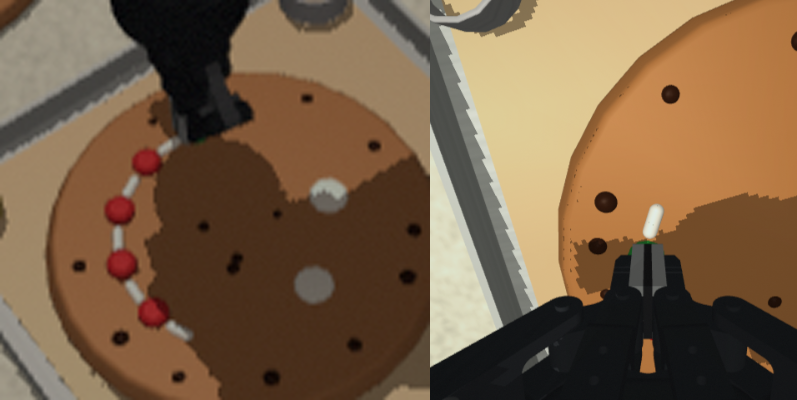

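The scene view shows the fingertips right over the green candy, and only a green sliver is visible. The wrist view agrees, with the tip next to the dash at about (650,225). I'll continue down.

Emit:
{"name": "send_rows", "arguments": {
  "plan": [
    [[0,0.02,0,0,0],[0,0.03,0,0,0]]
  ]
}}

```text
time_s: 5.35
ee_pos: [0.5319, -0.0328, 0.049]
ee_rot: [-0.956, 1.349, 0.953]
ft_force: [-2.1, 0.0, 9.3]
finger_gap: -0.0
```

Emit:
{"name": "send_rows", "arguments": {
  "plan": [
    [[0,0.02,0,0,0],[0,0.03,0,0,0]]
  ]
}}

```text
time_s: 5.55
ee_pos: [0.5319, -0.0328, 0.0488]
ee_rot: [-0.956, 1.348, 0.952]
ft_force: [-7.4, 1.5, 23.6]
finger_gap: -0.0
```

Emit:
{"name": "send_rows", "arguments": {
  "plan": [
    [[0,-0.2,0,0,0],[0,-0.5,0,0,0],[0,-0.5,0,0,0]]
  ]
}}

```text
time_s: 5.85
ee_pos: [0.5328, -0.033, 0.0753]
ee_rot: [-0.958, 1.346, 0.95]
ft_force: [0.2, -0.4, 0.5]
finger_gap: 0.0002
```

```bash
cat >> h.py <<'E'
CEN=np.array([.559,.037]); YAW=-.973
def heights():
    """candy top height above cookie from depth, per camera; and next-target shift"""
    C=CEN+.075*np.c_[np.cos(ANG+YAW),np.sin(ANG+YAW)]
    for n in("scene","top"):
        c=viewer.capture(n); f=240/np.tan(np.radians(c["fovy"])/2);T=np.linalg.inv(c["extrinsics"])
        v,u=np.mgrid[:480,:640]; z=c["range_z"]
        W=np.stack([(u-c["cx"])/f*z,(v-c["cy"])/f*z,z],-1)@T[:3,:3].T+T[:3,3]
        W=W[(z>0)]; W=W[W[:,2]<.045]
        base=np.median(W[np.hypot(*(W[:,:2]-CEN).T)<.05][:,2])
        print(n,"above top mm",[ (round((np.median(k)-base)*1e3,1),len(k)) for k in [W[np.hypot(*(W[:,:2]-p).T)<.005][:,2] for p in C]],base.round(4))
    print(C.round(4).tolist())
E
python3 - <<'E'
from h import *
heights(); s=sensors.state(); print(s["ee_pos"],s["ft_force"],go([.5672,-.0376,s["ee_pos"][2]]))
c,(g,r)=candies("scene"); print([np.round(x,4).tolist() for x in g+r if abs(x[0]-.56)<.12 and abs(x[1]-.03)<.1])
cv2.imwrite("pics/s4.png",cv2.resize(c["img"][205:335,235:375],(640,594),interpolation=2))
E
```

```text
scene above top mm [(np.float64(1.3), 19), (np.float64(5.7), 20), (np.float64(6.7), 22), (np.float64(7.5), 22), (np.float64(5.9), 27)] 0.0258
top above top mm [(np.float64(nan), 0), (np.float64(nan), 0), (np.float64(nan), 0), (np.float64(nan), 0), (np.float64(6.1), 20)] 0.0259
[[0.5312, -0.0327], [0.5672, -0.0376], [0.6012, -0.025], [0.6254, 0.0021], [0.634, 0.0373]]
[ 0.53192208 -0.032863    0.07365301] [-0.17172374  0.01807251 -0.97511704] [ 0.   -0.7   0.15]
[[0.5327, -0.0304, 35.0, 298.0, 248.0], [0.5678, -0.0366, 56.0, 282.0, 257.0], [0.6016, -0.0241, 62.0, 274.0, 273.0], [0.6256, 0.0029, 61.0, 274.0, 291.0], [0.6341, 0.0381, 67.0, 285.0, 306.0]]
  return _methods._mean(a, axis=axis, dtype=dtype,
  ret = ret.dtype.type(ret / rcount)
```

View pics/s4.png

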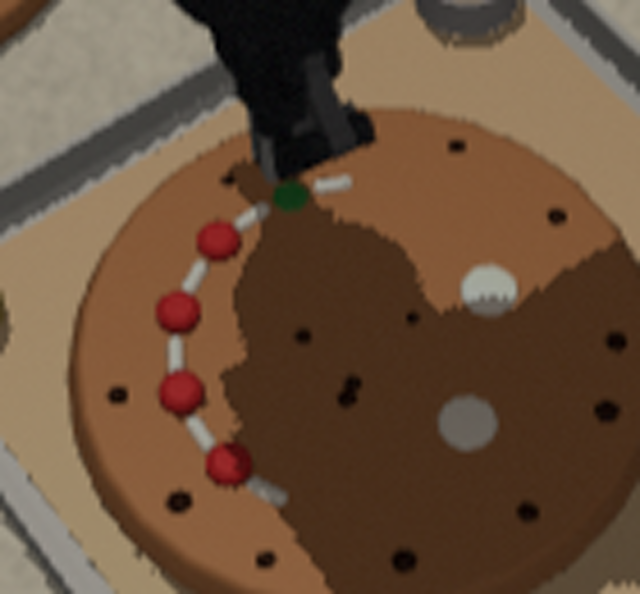

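Green now stands 1.3 mm proud by depth, so it is home, and the cookie hasn't moved. The stop is at TCP z of about 0.0489. Next is candy 2.

Emit:
{"name": "send_rows", "arguments": {
  "plan": [
    [[0,0,-0.35,0.08,0],[0,0,-0.7,0.15,0],[0,0.15,-0.7,0.15,0],[0,0.3,-0.7,0.15,0],[0,0.3,-0.7,0.15,0]]
  ]
}}

```text
time_s: 6.5
ee_pos: [0.5654, -0.0371, 0.0564]
ee_rot: [-0.954, 1.351, 0.955]
ft_force: [0.6, 0.9, 0.8]
finger_gap: -0.0003
```

Emit:
{"name": "send_rows", "arguments": {
  "plan": [
    [[0,0.03,-0.04,0,0],[0,0.06,-0.04,0,0],[0,0.09,-0.04,0,0],[0,0.12,-0.04,0,0],[0,0.14,-0.04,0,0]]
  ]
}}

```text
time_s: 7.0
ee_pos: [0.5671, -0.0376, 0.0495]
ee_rot: [-0.954, 1.351, 0.955]
ft_force: [-2.0, 1.0, 2.5]
finger_gap: -0.0
```

Emit:
{"name": "send_rows", "arguments": {
  "plan": [
    [[0,0.01,0,0,0],[0,0.01,0,0,0]]
  ]
}}

```text
time_s: 7.2
ee_pos: [0.5671, -0.0377, 0.0491]
ee_rot: [-0.954, 1.351, 0.955]
ft_force: [-2.8, 0.4, 3.5]
finger_gap: 0.0
```

Emit:
{"name": "send_rows", "arguments": {
  "plan": [
    [[0,0.01,0,0,0],[0,0.01,0,0,0]]
  ]
}}

```text
time_s: 7.4
ee_pos: [0.5671, -0.0377, 0.049]
ee_rot: [-0.955, 1.351, 0.954]
ft_force: [-3.9, 1.3, 7.1]
finger_gap: 0.0
```

Emit:
{"name": "send_rows", "arguments": {
  "plan": [
    [[0,-0.2,0,0,0],[0,-0.5,0,0,0],[0,-0.5,0,0,0],[0,-0.5,0,0,0]]
  ]
}}

```text
time_s: 7.8
ee_pos: [0.5675, -0.0378, 0.0743]
ee_rot: [-0.955, 1.35, 0.954]
ft_force: [-0.0, 0.3, -1.0]
finger_gap: -0.0007
```

```bash
python3 -W ignore - <<'E'
from h import *
heights(); s=sensors.state(); print(s["ee_pos"],go([.6012,-.025,s["ee_pos"][2]]))
E
```

```text
scene above top mm [(np.float64(0.1), 11), (np.float64(1.7), 22), (np.float64(6.5), 24), (np.float64(7.2), 21), (np.float64(6.0), 25)] 0.0259
top above top mm [(np.float64(nan), 0), (np.float64(nan), 0), (np.float64(nan), 0), (np.float64(nan), 0), (np.float64(5.3), 21)] 0.0259
[[0.5312, -0.0327], [0.5672, -0.0376], [0.6012, -0.025], [0.6254, 0.0021], [0.634, 0.0373]]
[ 0.56696706 -0.03766178  0.07351855] [ 0.   -0.56  0.47]
```

Candy 2 is home. On to candy 3.

Emit:
{"name": "send_rows", "arguments": {
  "plan": [
    [[0,0,-0.28,0.24,0],[0,0,-0.58,0.48,0],[0,0.15,-0.58,0.48,0],[0,0.3,-0.58,0.48,0],[0,0.3,-0.58,0.48,0]]
  ]
}}

```text
time_s: 8.4
ee_pos: [0.6007, -0.0247, 0.0566]
ee_rot: [-0.953, 1.354, 0.957]
ft_force: [0.9, -0.3, 0.0]
finger_gap: -0.0002
```

```bash
python3 -W ignore - <<'E'
from h import *
print(sensors.state()["ee_pos"],go([.6012,-.025,.0488]))
E
```

```text
[ 0.60067927 -0.02468082  0.05662502] [ 0.16 -0.01 -0.  ]
```

Emit:
{"name": "send_rows", "arguments": {
  "plan": [
    [[0,0.03,-0.01,0,0],[0,0.06,-0.01,0,0],[0,0.09,-0.01,0,0],[0,0.12,-0.01,0,0],[0,0.14,-0.01,0,0]]
  ]
}}

```text
time_s: 8.9
ee_pos: [0.6009, -0.0249, 0.0497]
ee_rot: [-0.953, 1.354, 0.957]
ft_force: [-2.7, -0.3, 2.8]
finger_gap: 0.0001
```

Emit:
{"name": "send_rows", "arguments": {
  "plan": [
    [[0,0.01,0,0,0],[0,0.02,0,0,0]]
  ]
}}

```text
time_s: 9.1
ee_pos: [0.601, -0.025, 0.049]
ee_rot: [-0.953, 1.354, 0.957]
ft_force: [-3.4, 0.5, 9.5]
finger_gap: -0.0002
```

Emit:
{"name": "send_rows", "arguments": {
  "plan": [
    [[0,-0.2,0,0,0],[0,-0.5,0,0,0],[0,-0.5,0,0,0],[0,-0.5,0,0,0]]
  ]
}}

```text
time_s: 9.5
ee_pos: [0.6014, -0.025, 0.0742]
ee_rot: [-0.953, 1.353, 0.956]
ft_force: [0.0, 0.1, -0.6]
finger_gap: -0.0001
```

```bash
python3 -W ignore - <<'E'
from h import *
heights(); s=sensors.state(); print(s["ee_pos"],go([.6254,.0021,s["ee_pos"][2]]))
E
```

```text
scene above top mm [(np.float64(1.1), 23), (np.float64(nan), 0), (np.float64(0.5), 23), (np.float64(7.2), 20), (np.float64(5.7), 22)] 0.0258
top above top mm [(np.float64(nan), 0), (np.float64(nan), 0), (np.float64(nan), 0), (np.float64(nan), 0), (np.float64(nan), 0)] nan
[[0.5312, -0.0327], [0.5672, -0.0376], [0.6012, -0.025], [0.6254, 0.0021], [0.634, 0.0373]]
[ 0.60084963 -0.02493387  0.07348859] [-0.   -0.28  0.67]
```

Emit:
{"name": "send_rows", "arguments": {
  "plan": [
    [[0,0,-0.14,0.34,0],[0,0,-0.28,0.68,0],[0,0.15,-0.28,0.68,0],[0,0.3,-0.28,0.68,0],[0,0.3,-0.28,0.68,0]]
  ]
}}

```text
time_s: 10.1
ee_pos: [0.6239, 0.0022, 0.0565]
ee_rot: [-0.951, 1.357, 0.959]
ft_force: [0.1, 0.1, -0.2]
finger_gap: -0.0003
```

```bash
python3 -W ignore - <<'E'
from h import *
print(sensors.state()["ee_pos"],go([.6254,.0021,.0488]))
E
```

```text
[0.62390878 0.00217532 0.05646276] [ 0.15 -0.03  0.01]
```

Emit:
{"name": "send_rows", "arguments": {
  "plan": [
    [[0,0.03,-0.03,0.01,0],[0,0.06,-0.03,0.01,0],[0,0.09,-0.03,0.01,0],[0,0.12,-0.03,0.01,0],[0,0.14,-0.03,0.01,0]]
  ]
}}

```text
time_s: 10.6
ee_pos: [0.6254, 0.0019, 0.0496]
ee_rot: [-0.951, 1.357, 0.959]
ft_force: [-2.0, -0.4, 3.1]
finger_gap: -0.0002
```

Emit:
{"name": "send_rows", "arguments": {
  "plan": [
    [[0,0.01,0,0,0],[0,0.015,0,0,0]]
  ]
}}

```text
time_s: 10.8
ee_pos: [0.6254, 0.0019, 0.049]
ee_rot: [-0.951, 1.357, 0.958]
ft_force: [-3.2, -0.4, 6.0]
finger_gap: -0.0002
```

Emit:
{"name": "send_rows", "arguments": {
  "plan": [
    [[0,-0.2,0,0,0],[0,-0.5,0,0,0],[0,-0.5,0,0,0],[0,-0.5,0,0,0]]
  ]
}}

```text
time_s: 11.2
ee_pos: [0.626, 0.0019, 0.0744]
ee_rot: [-0.952, 1.356, 0.958]
ft_force: [0.3, -0.3, 0.3]
finger_gap: 0.0002
```

```bash
python3 -W ignore - <<'E'
from h import *
heights(); s=sensors.state(); print(s["ee_pos"],go([.634,.0373,s["ee_pos"][2]]))
E
```

```text
scene above top mm [(np.float64(1.2), 22), (np.float64(1.2), 10), (np.float64(nan), 0), (np.float64(0.4), 18), (np.float64(6.7), 24)] 0.0258
top above top mm [(np.float64(nan), 0), (np.float64(nan), 0), (np.float64(nan), 0), (np.float64(nan), 0), (np.float64(nan), 0)] nan
[[0.5312, -0.0327], [0.5672, -0.0376], [0.6012, -0.025], [0.6254, 0.0021], [0.634, 0.0373]]
[0.6254252  0.00195541 0.07354437] [-0.    0.08  0.72]
```

Emit:
{"name": "send_rows", "arguments": {
  "plan": [
    [[0,0,0.04,0.36,0],[0,0,0.07,0.73,0],[0,0.15,0.07,0.73,0],[0,0.3,0.07,0.73,0],[0,0.3,0.07,0.73,0]]
  ]
}}

```text
time_s: 11.8
ee_pos: [0.6334, 0.0379, 0.0568]
ee_rot: [-0.95, 1.359, 0.961]
ft_force: [-0.0, -0.4, -0.0]
finger_gap: -0.0001
```

```bash
python3 -W ignore - <<'E'
from h import *
print(sensors.state()["ee_pos"],go([.634,.0375,.0488]))
E
```

```text
[0.63335821 0.03790556 0.0567679 ] [ 0.16 -0.02 -0.  ]
```

Emit:
{"name": "send_rows", "arguments": {
  "plan": [
    [[0,0.03,-0.02,0,0],[0,0.06,-0.02,0,0],[0,0.09,-0.02,0,0],[0,0.12,-0.02,0,0],[0,0.14,-0.02,0,0]]
  ]
}}

```text
time_s: 12.3
ee_pos: [0.6342, 0.0373, 0.0499]
ee_rot: [-0.95, 1.359, 0.96]
ft_force: [-1.5, -1.5, 4.2]
finger_gap: 0.0
```

Emit:
{"name": "send_rows", "arguments": {
  "plan": [
    [[0,0.01,0,0,0],[0,0.02,0,0,0]]
  ]
}}

```text
time_s: 12.5
ee_pos: [0.6342, 0.0373, 0.049]
ee_rot: [-0.95, 1.359, 0.96]
ft_force: [-1.8, -0.0, 6.2]
finger_gap: -0.0001
```

Now I'll lift straight up and clear of everything, then check.

Emit:
{"name": "send_rows", "arguments": {
  "plan": [
    [[0,-0.3,0,0,0],[0,-1,0,0,0],[0,-2,0,0,0],[0,-3,0,0,0],[0,-3,0,0,0]]
  ]
}}

```text
time_s: 13.0
ee_pos: [0.6382, 0.0371, 0.2064]
ee_rot: [-0.955, 1.35, 0.953]
ft_force: [1.0, 0.3, 0.5]
finger_gap: -0.0
```

```bash
python3 -W ignore - <<'E'
from h import *
heights(); s=sensors.state(); print(s["time_s"],s["ee_pos"],s["ft_force"])
c,(g,r)=candies("scene",.028); L=lambda K:[x[:2] for x in K if np.hypot(x[0]-.56,x[1]-.03)<.11]
if len(L(g))==1 and len(L(r))==4: q,e,P=fit(np.array(L(g)),L(r)); print(q,(e*1e3).round(1).tolist())
else: print(L(g),L(r))
cv2.imwrite("pics/s5.png",c["img"])
E
```

```text
scene above top mm [(np.float64(1.2), 19), (np.float64(nan), 0), (np.float64(0.8), 19), (np.float64(0.3), 21), (np.float64(0.4), 26)] 0.026
top above top mm [(np.float64(nan), 0), (np.float64(nan), 0), (np.float64(nan), 0), (np.float64(nan), 0), (np.float64(nan), 0)] nan
[[0.5312, -0.0327], [0.5672, -0.0376], [0.6012, -0.025], [0.6254, 0.0021], [0.634, 0.0373]]
13.1 [0.63623752 0.03720398 0.20018598] [-1.95305242e-01 -4.69727585e-04 -1.03208168e+00]
[(np.float64(0.5303790103650392), np.float64(-0.033900140374285015))] [(np.float64(0.5998215046942721), np.float64(-0.026427174926877184)), (np.float64(0.6241987895565317), np.float64(0.000822101544349918)), (np.float64(0.6327250389096163), np.float64(0.03577664241717271))]
```

View pics/s5.png

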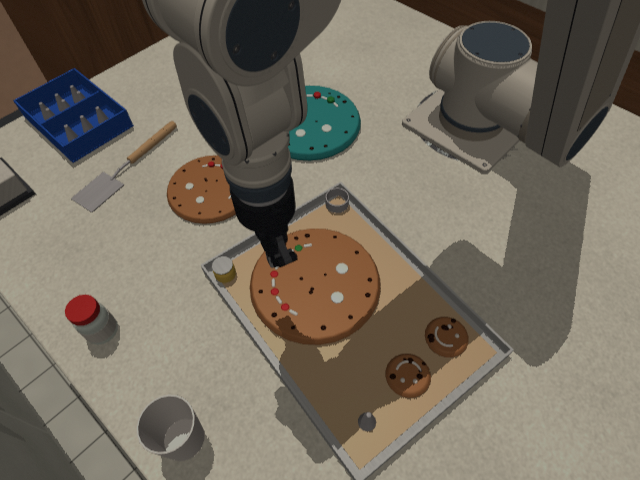

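In this view the arm is clear of the pan. The cookie is at about (315,285) with its candies flat, and the tin, cutter, nozzle and small cookies are where they were. The fingers hide candy 2, but it measured 1.2 mm proud earlier. I'm handing in.

```bash
python3 -c "
from h import *
print(robot.sign_off())"
```

```text
the job is handed in; nothing more can be done
None
```

I pressed all five candies home in order, from green to the last red, with shut fingertips. I then lifted the gripper clear and handed the job in at about 13 s; no verdict was reported.

- **Candies:** depth put every candy about 0.3–1.2 mm above the cookie after pressing, against 1 mm when fully home. In the final picture the fingers hid candy 2. It had read 1.7 mm and then 1.2 mm in earlier views.
- **Force:** presses mostly ended at 6–10 N. The green one peaked at about 24 N on its hard stop, under the 35 N limit.
- **Cookie and other things:** the candies I could see in the last picture were within about 2 mm of where they started, so the cookie barely moved. By eye, the other things on the pan were in place, and nothing was touching the robot.
- **Checks that failed:** the final fit of the cookie's pose could not run with candy 2 hidden. The top camera was blocked by the arm for the last height checks, so those heights come from the scene camera alone.

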